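# Hang the auxiliary fence on the mitre gauge and set it to 30 degrees

### The arm

A 6-joint arm with a two-finger parallel gripper is mounted at the origin on a cart in front of the work surface, level with it; the furniture and walls round the work are solid. World frame = base frame: x ahead of the robot, y to its left, z up, the work surface at z = 0. Lengths are in m, angles in rad, forces in N, time in s.
With the tool pointing down it reaches from about 0.35 to 0.975 m from the base axis. Payload 4.9 kg.
Tool frame: the origin (TCP) lies at the very end of the fingers, on their centre line; the grasp point (between the pads) lies 19 mm behind it; z points along the fingers, y is the line along which they close (so a half turn about z gives the same grasp; the last joint's range is limited). The gripper opens to 85 mm and grips with 20 to 120 N. Pads are 22 mm wide; open, the fingers measure 114 mm over their backs; the gripper's body (76 mm by 85 mm) begins 54 mm behind the grasp point. The pads swing forward as they close: fully open they stand 13 mm farther back than shut.
Start: joints at [1.209, 0.053, 1.613, -0, 1.476, -0.119], TCP at [0.15, 0.607, 0.231] pointing down, gripper open.
Joint ranges: [-3.01, 3.01], [-1.01, 2.22], [0.06, 2.58], [-1.02, 4.17], [0.09, 2.62], [-3.14, 3.14]. Speed limits (rad/s): [2.57, 2.57, 3.14, 3.14, 3.14, 3.14].

### API

Orientations are given as a unit quaternion [w, x, y, z].
In Python, from plant import state, optics, ticket, nets gives the robot as it stands. The module is installed in compiled form; this text tells all that it offers.
- The arm moves only by the shell command python3 -m inch 'ROWS' [OPENING]. ROWS is JSON, a list of rows, each an object of numbers: "dx", "dy", "dz": the shift along the tool's x, y, z as a fraction of full scale; "rx", "ry", "rz": the turn, a rotation vector about the tool's x, y, z as a fraction of full scale. In form: [{"dx": .., "dy": .., "dz": .., "rx": .., "ry": .., "rz": ..}, ...]. A call has 1 to 5 rows; each row is the pose to reach, as a shift and turn from the pose commanded when the call began, along the tool's axes at that moment; what a row does not reach only later rows make up. Full scale, the value 1, is 0.8 m for a shift and 1.5 rad for a turn. A row lasts 1/10 s, in which the tool goes at most 50 mm and 8.59 degrees, less where a joint would pass 70% of its speed; a pose out of reach is approached as far as the arm can. A call with a number of a shift or a turn outside -1 to 1 is refused whole. A call with a gripper value outside its range is refused whole. OPENING is the opening, from -1 (shut) to 1 (fully open), set as the call begins (- or left out, the last holds). The fingers move at their own pace and stop on an object; the grip force is fixed at half the most. Time passes only in rows, so rows that repeat a pose let the fingers close. It gives the time, the measured TCP pose, the force, the opening and the grip force at its end, in the units of the state.
- state(): the state, without advancing time (a new reading comes with each control period).
- optics.grab_frame(name): name is "scene" or "side" or "wrist"; returns the picture (400x640x3 uint8, red, green, blue); there is no depth.
- optics.camera_info(name): a dict with "fx", "fy", "cx", "cy" (pixels), "R" (3x3) and "t" (3): a world point X has camera coordinates R X + t. Camera axes: x right, y down, z forward; pixel columns grow to the right and rows downward; lengths in m; the calibration is good to about 2 mm. A picture is of the moment at which its call begins: read the wrist's pose just before it. camera_info takes no time and is no camera call; for the wrist camera it gives the pose at the moment of the call.
- ticket.job_done(): hands the job in; it is judged then, once.
Trained networks look in the newest picture that a camera, given by its name, has taken for a name from the list of things; names that differ only in an ending like _2 or _b are one class to them, and where a whole thing is asked for, a point or a joint stands for the part that bears it (a point fixed in the world has none). Each returns a list of dicts, best first, with "confidence" (0 to 1); they miss things now and then, are a little off and sometimes report something else, mostly with a low value. They report only what shows in the picture. A call takes as long as a camera call.
- nets.boxes_of(camera, name): "bbox" ([centre column, centre row, width, height] in pixels, round what is visible of it).
- nets.outline_of(camera, name): "pixels" (400x640 bool, what is visible of it) and "bbox" ([centre column, centre row, width, height] in pixels, round what is visible of it).
The state is a dict: "time": time; "joint_pos": joint angles; "joint_vel": joint speeds; "joint_efforts": joint torques, N m; "tool_pos": TCP position; "tool_rot": TCP orientation; "contact_force": force on the tool from outside, world axes, zero at the start; "ft_torque": the same for the moment, N m; "gripper_width": opening from 0.0 (shut) to 1.0 (fully open); "grasp_force": force on a finger pad.
Only numpy, scipy, OpenCV 4.12 (cv2) and the standard library are available. Lean on these libraries where they do the work, as an engineer would, in place of code of your own. Each camera call takes 0.05 s, during which the arm holds its last target. There are 200 camera calls.

### The job

Get the saw's mitre gauge ready for a cut: hang the plywood fence by its two keyholes on both studs of the gauge's head, let down fully home, and swing the head to the 30 degree line of its scale, where it should stay when you let go. Leave the timber and tools lying about where they are.

Things in the scene. Friction and masses are not known exactly. Their poses are not given: they have to be found in the camera images.
- fence: Plywood auxiliary fence, yellow rule tape on its work face (own -y). 260 long (x), 22 thick (y), 100 high (z), 0.3-0.6 kg. Origin: centre of the underside. Starts standing on its lower edge; grip the top edge across the 22 mm. Its back (+y) faces the gauge and holds two steel keyholes at own x = +60 and -60, see their points.
- keyhole_far (a point): Stud centre when seated, in the keyhole at own x = +60: own (60, 11, 38) of the fence, in its back face; fence axes. A 12 wide slot with 45 degree lead-in runs down from here to an entry 23 wide, centred 14 lower (24 above the underside). The steel is 3 thick with a 9 deep hollow behind: the stud head enters below, then the fence comes down 14.
- keyhole_near (a point): The same for the keyhole at own x = -60 (end nearer the robot): own (-60, 11, 38) of the fence.
- mitre_gauge: Fixed base of the mitre gauge: grey hub and arc, radius 98, 9 high, screwed to the table. Origin: the vertical pivot axis at table height. Own +y points to the 0 line of the scale; the scale runs from there towards own -x with long black lines at 0, 15, 30 and 45 degrees, short ones every 5.
- mitre_head (a joint): Angle of the swinging head on its base, rad, -0.1 to 0.87: 0 with the red pointer at the 0 line, 0.524 at the 30 degree line; grows anticlockwise seen from above (the head's far end moves to the robot's left). Friction hinge: 0.6 N m turns it (6 N at 100 mm from the pivot); it stays where it is left.
- head_pivot (a point): On the pivot axis at the top of the head, 58 above the table; turns with the head. In its frame the head is an aluminium bar along x, 200 long, from y = -30 (its face) to y = 0, 48 high, with black end caps. Behind it lie the pointer arm and a black clamp knob, 43 high, 47 from the pivot, already nipped up: leave it.
- stud_far (a point): Root of the stud at x = +60 on the head's face (y = -30 in the head's frame), 42 above the table; turns with the head (its axes). It sticks out level along the head's -y: shank 9 diameter, 5 long, then a head 17 diameter, 4 thick. Hung home, keyhole_far lies on this point, the fence's underside 4 above the table, its back at the head's face.
- stud_near (a point): The same for the stud at x = -60, the end nearer the robot; takes keyhole_near.
- offcut_1: brown wood offcut, 60 x 160 x 45, origin under its centre. Bystander, leave it.
- offcut_5: pale brown wood batten, 30 x 240 x 30, origin under its centre. Bystander, leave it.
- try_square: carpenter's try square lying flat, wooden stock 120 x 22 x 18 with a steel blade 207 long, origin under the centre of its outline. Bystander, leave it.
- tape_measure: yellow and black pocket tape measure, 39 x 76 x 63 high, origin under its centre. Bystander, leave it.
- hex_key: small dark hexagon key lying flat, 37 x 81 x 5, origin under the centre of its outline. Bystander, leave it.
- push_block: beech push block with a saw-handle grip, 70 x 220 x 94 high, origin under its centre. Bystander, leave it.

How it is judged:
At the end, for the whole second after the job is handed in: Both keyhole points within 5 mm of their studs' points, the fence within 0.08 rad of upright and at rest, the head at 30 degrees within 3 degrees (0.471 to 0.576 rad) (distance between keyhole_far and stud_far below 0.005 m and distance between keyhole_near and stud_near below 0.005 m and angle between fence's own z axis and vertical below 0.08 rad and value of joint mitre_head between 0.4712 and 0.576 rad and linear speed of fence below 0.01 m/s); the robot touches nothing.
It fails at once if a bystander (offcuts, square, tape measure, hex key, push block) moved more than 30 mm (distance of any of offcut_1, offcut_5, try_square, tape_measure, hex_key, push_block from where it was at the start of the episode above 0.03 m).
It also fails if it takes over 54 s, if anything falls off the work surface, if the arm or the gripper's body presses on something with over 40 N, if the wrist force passes 120 N, or if a joint passes its speed limit or range.

## Working session

There is one attempt and no reset: what is moved stays moved. The work goes in short steps, Python scripts to look and compute and a shell command to move; the robot and the scene stay as the last step left them, time stands still between calls to the robot, and variables do not carry over. Pictures are saved under pics/ and viewed, at most 10 in all, crops included, and the job is handed in when it is done.

```bash
mkdir -p pics; cat > h.py <<'E'
import numpy as np, cv2
from plant import state, optics, ticket, nets
def save(im,n): cv2.imwrite('pics/'+n,im[:,:,::-1])
def ray(info,u,v):
    R=np.array(info['R']);t=np.array(info['t'])
    d=R.T@np.array([(u-info['cx'])/info['fx'],(v-info['cy'])/info['fy'],1]);return -R.T@t,d
def onz(info,u,v,z):
    c,d=ray(info,u,v);return c+d*(z-c[2])/d[2]
def proj(info,X):
    p=np.array(info['R'])@np.array(X)+np.array(info['t']);return np.array([info['fx']*p[0]/p[2]+info['cx'],info['fy']*p[1]/p[2]+info['cy']])
E
python3 - <<'E'
from h import *
ims=[]
for c in ['scene','side']:
    im=optics.grab_frame(c); save(im,c+'0.png')
    i=optics.camera_info(c); print(c,i['fx'],-np.array(i['R']).T@i['t'],np.round(i['R'],2).tolist())
    for n in ['fence','mitre_gauge','mitre_head']:
        for r in nets.boxes_of(c,n)[:2]: print(n,r['confidence'],np.round(r['bbox']))
s=state();print(s['time'],s['tool_pos'],s['tool_rot'])
E
```

```text
scene 389.8256576485734 [-0.21984372 -1.28322016  0.82720108] [[0.89, -0.46, -0.02], [-0.23, -0.39, -0.89], [0.4, 0.79, -0.45]]
fence 0.86 [353. 225.  62.  37.]
mitre_gauge 0.72 [316. 190.  44.  21.]
mitre_gauge 0.45 [275. 163.  43.  18.]
mitre_head 0.62 [320. 192.  41.  24.]
side 498.3196516782956 [-0.2317276   1.29050302  0.97844687] [[-0.86, -0.51, -0.0], [-0.28, 0.47, -0.84], [0.43, -0.72, -0.55]]
mitre_gauge 0.82 [288. 222.  44.  46.]
mitre_head 0.9 [291. 217.  33.  31.]
0.4 [0.15021883 0.60657817 0.23113502] [-4.79528629e-05  1.21098313e-01  9.92640510e-01 -1.17828352e-04]
```

View pics/scene0.png

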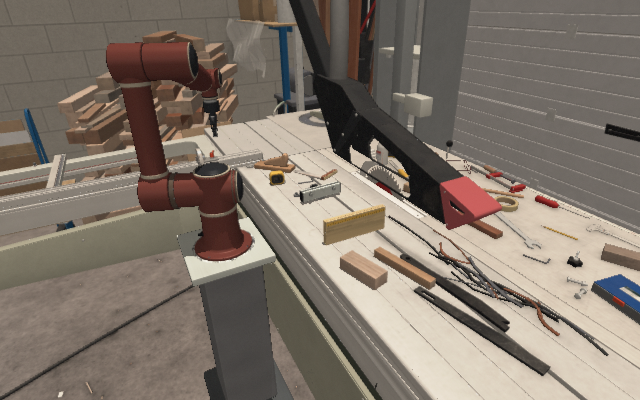

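View pics/side0.png

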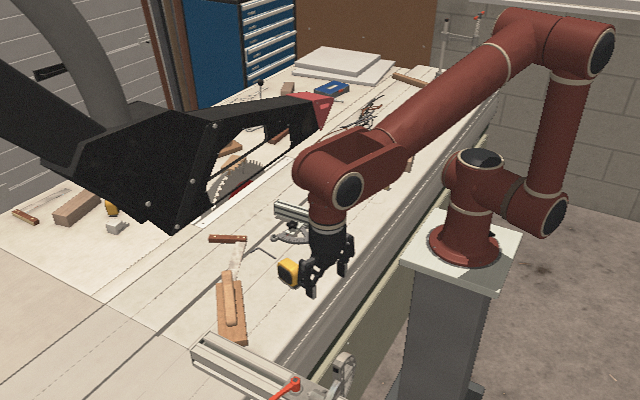

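The scene view shows the fence around (353,225), the gauge head around (320,192), the tape measure at (277,178), and the saw arm behind them. I'll crop in for the corners.

```bash
python3 - <<'E'
from h import *
im=cv2.imread('pics/scene0.png')
cv2.imwrite('pics/c0.png',cv2.resize(im[150:270,250:410],None,fx=5,fy=5,interpolation=cv2.INTER_CUBIC))
i=optics.camera_info('scene')
for u,v,z in [(324,244,0),(385,230,0),(323,220,.1),(385,206,.1),(301,203,.01),(340,197,.01),(301,192,.058),(340,183,.058)]: print(u,v,onz(i,u,v,z).round(3))
E
```

```text
324 244 [ 0.335 -0.186  0.   ]
385 230 [ 0.593 -0.217  0.   ]
323 220 [ 0.338 -0.178  0.1  ]
385 206 [ 0.598 -0.201  0.1  ]
301 203 [0.39  0.141 0.01 ]
340 197 [0.571 0.106 0.01 ]
301 192 [0.398 0.153 0.058]
340 183 [0.595 0.148 0.058]
```

View pics/c0.png

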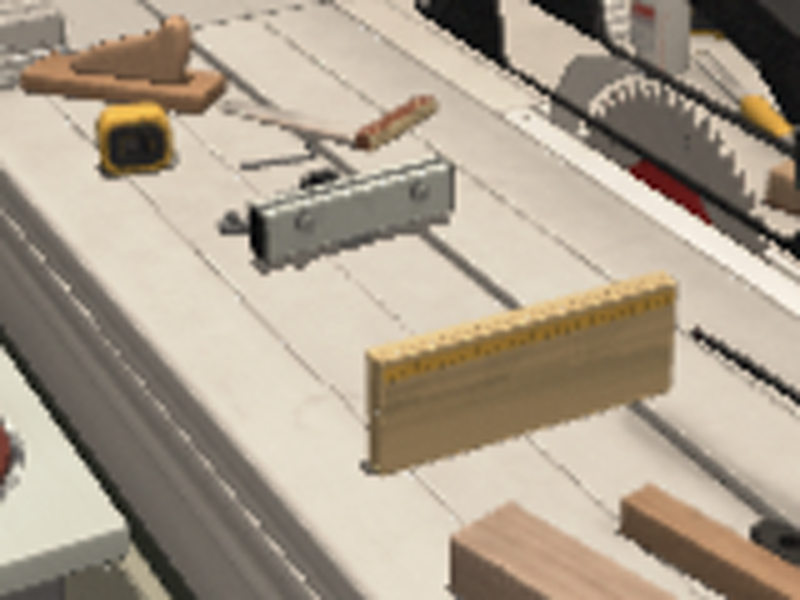

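```bash
cat >> h.py <<'E'
from scipy.spatial.transform import Rotation as Ro
def tr(s): return Ro.from_quat(np.array(s['tool_rot'])[[1,2,3,0]])
def plan(P,yaw=None):
    "yaw: world angle (deg) of tool y, tool down"
    s=state();R=tr(s);d=R.inv().apply(np.array(P)-s['tool_pos'])
    out=dict(zip(['dx','dy','dz'],(d/.8).round(4)))
    if yaw is not None:
        a=np.radians(yaw);y=np.array([np.cos(a),np.sin(a),0]);z=np.array([0,0,-1.]);x=np.cross(y,z)
        T=Ro.from_matrix(np.c_[x,y,z]);rv=(R.inv()*T).as_rotvec();out.update(zip(['rx','ry','rz'],(rv/1.5).round(4)))
        out['rotdeg']=round(float(np.degrees(np.linalg.norm(rv))),1)
    y=R.as_matrix()[:,1];out['yaw']=round(float(np.degrees(np.arctan2(y[1],y[0]))),2);out['t']=round(s['time'],2)
    out['mm']=round(float(np.linalg.norm(d))*1e3,1);print({k:float(v) for k,v in out.items()});return out
E
python3 -c "
from h import *
plan([.43,.13,.30],85)"
```

```text
{'dx': -0.4827, 'dy': -0.4942, 'dz': -0.086, 'rx': -0.0002, 'ry': -0.0001, 'rz': -0.1037, 'rotdeg': 8.9, 'yaw': 76.09, 't': 0.4, 'mm': 556.9}
```

```bash
A='{"dx":-0.16,"dy":-0.165,"dz":-0.086,"rz":-0.1037}'
python3 -m inch '[{"dx":-0.16,"dy":-0.165,"dz":-0.086,"rz":-0.1037},{"dx":-0.16,"dy":-0.165,"dz":-0.086,"rz":-0.1037},{"dx":-0.16,"dy":-0.165,"dz":-0.086,"rz":-0.1037},{"dx":-0.16,"dy":-0.165,"dz":-0.086,"rz":-0.1037}]'
python3 -c "
from h import *
plan([.43,.13,.30],85)"
```

```text
{'dx': -0.4827, 'dy': -0.4942, 'dz': -0.086, 'rx': -0.0002, 'ry': -0.0001, 'rz': -0.1037, 'rotdeg': 8.9, 'yaw': 76.09, 't': 0.4, 'mm': 556.9}validation failed for argument at $[0]...
```

```bash

python3 -m inch '[{"dx":-0.25,"dy":-0.26,"dz":-0.086,"rx":0,"ry":0,"rz":-0.1037},{"dx":-0.25,"dy":-0.26,"dz":-0.086,"rx":0,"ry":0,"rz":-0.1037},{"dx":-0.25,"dy":-0.26,"dz":-0.086,"rx":0,"ry":0,"rz":-0.1037},{"dx":-0.25,"dy":-0.26,"dz":-0.086,"rx":0,"ry":0,"rz":-0.1037},{"dx":-0.25,"dy":-0.26,"dz":-0.086,"rx":0,"ry":0,"rz":-0.1037}]'
python3 -c "
from h import *
plan([.43,.13,.30],85)"
```

```text
time: 0.9
tool_pos: [0.2722, 0.3943, 0.2899]
tool_rot: [0.0, 0.043, 0.999, 0.0]
contact_force: [0.2, 0.1, 0.1]
gripper_width: 0.998
grasp_force: 0.0
{'dx': -0.225, 'dy': -0.3121, 'dz': -0.0126, 'rx': 0.0003, 'ry': 0.0004, 'rz': 0.0005, 'rotdeg': 0.1, 'yaw': 85.04, 't': 0.9, 'mm': 308.0}
```

```bash

python3 -m inch '[{"dx":-0.225,"dy":-0.312,"dz":-0.013,"rx":0,"ry":0,"rz":0},{"dx":-0.225,"dy":-0.312,"dz":-0.013,"rx":0,"ry":0,"rz":0},{"dx":-0.225,"dy":-0.312,"dz":-0.013,"rx":0,"ry":0,"rz":0},{"dx":-0.225,"dy":-0.312,"dz":-0.013,"rx":0,"ry":0,"rz":0},{"dx":-0.225,"dy":-0.312,"dz":-0.013,"rx":0,"ry":0,"rz":0}]'
python3 -m inch '[{"dx":-0.07,"dy":-0.08,"dz":0,"rx":0,"ry":0,"rz":0},{"dx":-0.05,"dy":-0.07,"dz":0,"rx":0,"ry":0,"rz":0},{"dx":-0.05,"dy":-0.07,"dz":0,"rx":0,"ry":0,"rz":0}]'
python3 - <<'E'
from h import *
print(state()['tool_pos'],state()['joint_vel'])
i=optics.camera_info('wrist');np.save('w1.npy',i,allow_pickle=True)
im=optics.grab_frame('wrist');save(im,'w1.png')
print(i['fx'],-np.array(i['R']).T@i['t'],np.round(i['R'],2).tolist())
for n in ['mitre_head','mitre_gauge','fence']:
    for r in nets.boxes_of('wrist',n)[:2]: print(n,r['confidence'],np.round(r['bbox']))
E
```

```text
time: 1.4
tool_pos: [0.4002, 0.1795, 0.2982]
tool_rot: [0.001, 0.044, 0.999, 0.0]
contact_force: [0.6, 0.5, -0.7]
gripper_width: 0.998
grasp_force: 0.0
time: 1.7
tool_pos: [0.4354, 0.1199, 0.2977]
tool_rot: [-0.0, 0.046, 0.999, -0.0]
contact_force: [0.7, 1.1, 0.0]
gripper_width: 1.002
grasp_force: 0.0
[0.43536572 0.11987433 0.29766982] [ 0.06315836 -0.0114553   0.008327    0.02629564  0.00505022  0.03052982]
292.2656884227164 [0.36417767 0.12573743 0.44041911] [[0.09, 1.0, -0.0], [0.95, -0.09, 0.28], [0.28, -0.03, -0.96]]
mitre_head 0.61 [370. 207.  76. 141.]
mitre_gauge 0.68 [369. 204.  77. 138.]
mitre_gauge 0.63 [384. 200. 105. 149.]
fence 0.74 [ 95. 211. 117. 190.]
fence 0.28 [607. 161.  65.  89.]
```

View pics/w1.png

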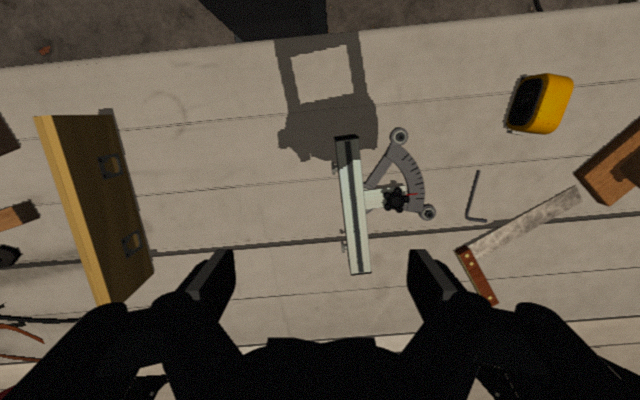

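The wrist view shows the head bar at (335..370, 136..273), the scale arc and pointer on its right, and the fence at left with its keyholes facing right at (108,165) and (132,243). The hex key and square are further right, and clear. I'll zoom for the corners.

```bash
python3 - <<'E'
from h import *
im=cv2.imread('pics/w1.png')
a=cv2.resize(im[125:285,325:445],None,fx=3.7,fy=3.7,interpolation=cv2.INTER_CUBIC)
b=cv2.resize(im[105:315,25:165],None,fx=2.8,fy=2.8,interpolation=cv2.INTER_CUBIC)
h=max(a.shape[0],b.shape[0]);f=lambda m:np.pad(m,((0,h-m.shape[0]),(0,0),(0,0)))
o=np.hstack([f(a)[:, :405],f(b)]);print(o.shape);cv2.imwrite('pics/c1.png',o)
E
```

```text
(592, 797, 3)
```

View pics/c1.png

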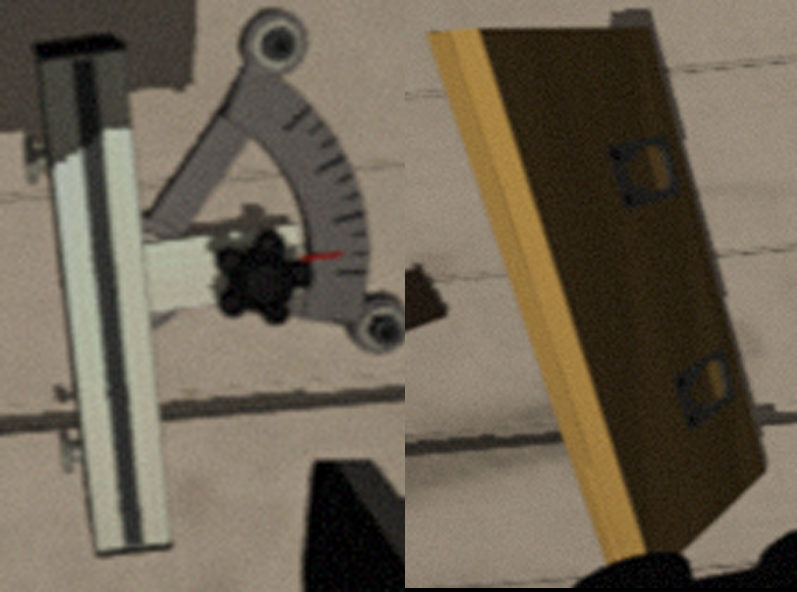

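```bash
cat > m.py <<'E'
from h import *
i=np.load('w1.npy',allow_pickle=True).item()
g=lambda u,v,z:onz(i,u,v,z)[:2]
nf,nb,ff,fb=[g(u,v,.058) for u,v in [(334.8,137.4),(358,135.3),(351.2,274.7),(371.5,272.6)]]
d1=ff-nf;d2=fb-nb;print('head len',np.linalg.norm(d1),np.linalg.norm(d2),'wid',np.linalg.norm(nb-nf),np.linalg.norm(fb-ff),'ang',[np.degrees(np.arctan2(d[1],d[0])) for d in (d1,d2)],'pivot',(nb+fb)/2,'facemid',(nf+ff)/2)
p=(nb+fb)/2
for n,u,v in [('ptr',322,257),('L0',352,271),('L15',350,216),('L45',297,121)]:
    q=g(u/3.7+325,v/3.7+125,.009)-p;print(n,np.linalg.norm(q),np.degrees(np.arctan2(q[1],q[0])))
nf,nb,ff,fb=[g(u,v,.1) for u,v in [(33.6,116.1),(51.8,115.7),(97.5,305),(110.7,302.5)]]
d1=ff-nf;d2=fb-nb;print('fence',np.linalg.norm(d1),np.linalg.norm(d2),np.linalg.norm(nb-nf),np.linalg.norm(fb-ff),'ang',[np.degrees(np.arctan2(d[1],d[0])) for d in (d1,d2)],'c',(nf+nb+ff+fb)/4,'near',(nf+nb)/2,'far',(ff+fb)/2)
E
python3 m.py
```

```text
head len 0.2009043529161252 0.20005761844943787 wid 0.029802732057412334 0.030026711593978496 ang [np.float64(2.4005539822888737), np.float64(2.472374465967085)] pivot [0.4961392  0.17458309] facemid [0.49645114 0.14467305]
ptr 0.0787630563506334 89.66655506207692
L0 0.09146715244402367 85.19050906632255
L15 0.09164225930227336 100.03591705341069
L45 0.08955091977912469 129.5434466835756
fence 0.24810084907688912 0.24443966089319918 0.020540908762635732 0.01922754423450783 ang [np.float64(-1.195459536440168), np.float64(-1.539200278907804)] c [ 0.46183239 -0.18822068] near [ 0.33873281 -0.18528516] far [ 0.58493196 -0.19115619]
```

```bash
python3 -c "
from h import *
plan([.465,-.188,.21],88.6)"
```

```text
{'dx': -0.0716, 'dy': -0.384, 'dz': 0.1096, 'rx': 0.0003, 'ry': 0.0001, 'rz': -0.041, 'rotdeg': 3.5, 'yaw': 85.08, 't': 1.9, 'mm': 324.6}
```

```bash

python3 -m inch '[{"dx":-0.0716,"dy":-0.384,"dz":0.1096,"rx":0,"ry":0,"rz":-0.041},{"dx":-0.0716,"dy":-0.384,"dz":0.1096,"rx":0,"ry":0,"rz":-0.041},{"dx":-0.0716,"dy":-0.384,"dz":0.1096,"rx":0,"ry":0,"rz":-0.041},{"dx":-0.0716,"dy":-0.384,"dz":0.1096,"rx":0,"ry":0,"rz":-0.041},{"dx":-0.0716,"dy":-0.384,"dz":0.1096,"rx":0,"ry":0,"rz":-0.041}]'
python3 -c "
from h import *
plan([.465,-.188,.21],88.6)"
```

```text
time: 2.4
tool_pos: [0.4582, -0.1179, 0.2301]
tool_rot: [0.001, 0.011, 1.0, -0.0]
contact_force: [1.0, 0.3, 0.4]
gripper_width: 1.0
grasp_force: 0.0
{'dx': -0.0105, 'dy': -0.0874, 'dz': 0.0251, 'rx': -0.0001, 'ry': 0.0009, 'rz': 0.001, 'rotdeg': 0.1, 'yaw': 88.68, 't': 2.4, 'mm': 73.3}
```

```bash

python3 -m inch '[{"dx":-0.01,"dy":-0.08,"dz":0.025,"rx":0,"ry":0,"rz":0},{"dx":-0.01,"dy":-0.08,"dz":0.025,"rx":0,"ry":0,"rz":0},{"dx":-0.01,"dy":-0.08,"dz":0.025,"rx":0,"ry":0,"rz":0},{"dx":-0.01,"dy":-0.08,"dz":0.025,"rx":0,"ry":0,"rz":0}]'
python3 - <<'E'
from h import *
i=optics.camera_info('wrist');np.save('w2.npy',i,allow_pickle=True)
im=optics.grab_frame('wrist');save(im,'w2.png')
plan([.465,-.188,.21],88.6)
for r in nets.boxes_of('wrist','fence')[:2]: print(r['confidence'],np.round(r['bbox']))
E
```

```text
time: 2.8
tool_pos: [0.4647, -0.1803, 0.2104]
tool_rot: [0.0, 0.012, 1.0, 0.0]
contact_force: [-0.1, 1.1, -0.3]
gripper_width: 1.001
grasp_force: 0.0
{'dx': -0.0005, 'dy': -0.0098, 'dz': 0.001, 'rx': 0.0002, 'ry': 0.0005, 'rz': 0.0005, 'rotdeg': 0.1, 'yaw': 88.65, 't': 2.85, 'mm': 7.9}
0.68 [310. 182.  28. 286.]
```

View pics/w2.png

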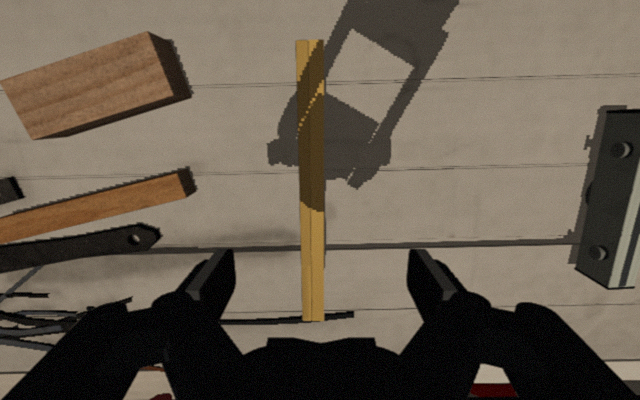

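The fence's top edge runs from (297..323, 40) at the near end to (303..325, 321) at the far end. Both fingers are clear of it.

```bash
python3 - <<'E'
from h import *
i=np.load('w2.npy',allow_pickle=True).item()
im=cv2.imread('pics/w2.png').astype(int)
m=(im[:,:,2]-im[:,:,0])>28
L=[];Rr=[]
for v in range(50,315,5):
    c=np.where(m[v,285:340])[0]
    if len(c)>5: L.append(onz(i,285+c[0]-.5,v,.1)[:2]);Rr.append(onz(i,285+c[-1]+.5,v,.1)[:2])
L=np.array(L);Rr=np.array(Rr)
for a in (L,Rr):
    k=np.polyfit(a[:,0],a[:,1],1);print(np.degrees(np.arctan(k[0])),np.polyval(k,.465),np.std(a[:,1]-np.polyval(k,a[:,0])))
for u,v in [(297,39.5),(323,39.5),(303,321.5),(324,321.5)]: print(onz(i,u,v,.1).round(4))
E
```

```text
-3.946650263558131 -0.2099389805355677 0.004808933845941551
1.0450312192860816 -0.16972857964413934 0.006158764877150352
[ 0.3382 -0.1966  0.1   ]
[ 0.3387 -0.1764  0.1   ]
[ 0.5991 -0.203   0.1   ]
[ 0.5997 -0.1813  0.1   ]
```

```bash
python3 -c "
from h import *
plan([.469,-.1893,.068],88.75)"
```

```text
{'dx': -0.0052, 'dy': -0.0114, 'dz': 0.1788, 'rx': -0.0001, 'ry': 0.0008, 'rz': -0.0009, 'rotdeg': 0.1, 'yaw': 88.67, 't': 2.9, 'mm': 143.4}
```

```bash

python3 -m inch '[{"dx":-0.0052,"dy":-0.0114,"dz":0.03,"rx":0,"ry":0,"rz":-0.001},{"dx":-0.0052,"dy":-0.0114,"dz":0.08,"rx":0,"ry":0,"rz":-0.001},{"dx":-0.0052,"dy":-0.0114,"dz":0.13,"rx":0,"ry":0,"rz":-0.001},{"dx":-0.0052,"dy":-0.0114,"dz":0.1788,"rx":0,"ry":0,"rz":-0.001},{"dx":-0.0052,"dy":-0.0114,"dz":0.1788,"rx":0,"ry":0,"rz":-0.001}]'
python3 -m inch '[{"dx":0,"dy":0,"dz":0,"rx":0,"ry":0,"rz":0},{"dx":0,"dy":0,"dz":0,"rx":0,"ry":0,"rz":0},{"dx":0,"dy":0,"dz":0,"rx":0,"ry":0,"rz":0},{"dx":0,"dy":0,"dz":0,"rx":0,"ry":0,"rz":0},{"dx":0,"dy":0,"dz":0,"rx":0,"ry":0,"rz":0}]' -1
python3 -m inch '[{"dx":0,"dy":0,"dz":0,"rx":0,"ry":0,"rz":0},{"dx":0,"dy":0,"dz":0,"rx":0,"ry":0,"rz":0},{"dx":0,"dy":0,"dz":0,"rx":0,"ry":0,"rz":0},{"dx":0,"dy":0,"dz":0,"rx":0,"ry":0,"rz":0},{"dx":0,"dy":0,"dz":0,"rx":0,"ry":0,"rz":0}]'
```

```text
time: 3.4
tool_pos: [0.4645, -0.1871, 0.0619]
tool_rot: [-0.005, 0.011, 1.0, 0.003]
contact_force: [-0.4, 0.7, -0.5]
gripper_width: 1.0
grasp_force: 0.0
time: 3.9
tool_pos: [0.4695, -0.1911, 0.0691]
tool_rot: [0.001, 0.012, 1.0, -0.0]
contact_force: [-0.5, 2.0, 7.3]
gripper_width: 0.247
grasp_force: 60.4
time: 4.4
tool_pos: [0.4694, -0.1911, 0.0691]
tool_rot: [0.001, 0.012, 1.0, -0.0]
contact_force: [-1.2, 1.6, 6.3]
gripper_width: 0.25
grasp_force: 60.3
```

```bash
cat > t.py <<'E'
from h import *
import sys
def goal(off,uz,yaw=2.43,piv=(.4961,.1746),along=0.0,dzg=.0691,fx=0.0):
    "TCP for fence centre at head frame (along,-off), underside at uz"
    a=np.radians(yaw);x=np.array([np.cos(a),np.sin(a)]);y=np.array([-np.sin(a),np.cos(a)])
    p=np.array(piv)+x*(along-fx)-y*off
    return [p[0],p[1],uz+dzg],yaw+90
E
python3 -c "
from t import *
p,y=goal(.080,.05);print(p,y);plan(p,y);plan([.4694,-.1911,.12])"
```

```text
[np.float64(0.4994919029964467), np.float64(0.0946719386319004), 0.1191] 92.43
{'dx': -0.029, 'dy': 0.358, 'dz': -0.0625, 'rx': -0.0001, 'ry': 0.0017, 'rz': -0.0446, 'rotdeg': 3.8, 'yaw': 88.6, 't': 4.4, 'mm': 291.7}
{'dx': -0.0001, 'dy': 0.0, 'dz': -0.0636, 'yaw': 88.6, 't': 4.4, 'mm': 50.9}
```

```bash

python3 -m inch '[{"dx":0,"dy":0,"dz":-0.0625,"rx":0,"ry":0,"rz":0},{"dx":-0.005,"dy":0.06,"dz":-0.0625,"rx":0,"ry":0,"rz":-0.0446},{"dx":-0.01,"dy":0.12,"dz":-0.0625,"rx":0,"ry":0,"rz":-0.0446},{"dx":-0.015,"dy":0.18,"dz":-0.0625,"rx":0,"ry":0,"rz":-0.0446},{"dx":-0.02,"dy":0.23,"dz":-0.0625,"rx":0,"ry":0,"rz":-0.0446}]'
python3 -c "
from t import *
p,y=goal(.080,.05);plan(p,y)"
```

```text
time: 4.9
tool_pos: [0.4876, -0.0052, 0.1162]
tool_rot: [-0.001, -0.021, 1.0, 0.0]
contact_force: [1.3, 0.3, -4.8]
gripper_width: 0.245
grasp_force: 61.2
{'dx': -0.0202, 'dy': 0.1241, 'dz': -0.0036, 'rx': 0.0003, 'ry': -0.001, 'rz': 0.0002, 'rotdeg': 0.1, 'yaw': 92.45, 't': 4.9, 'mm': 100.7}
```

```bash

python3 -m inch '[{"dx":-0.0080,"dy":0.05,"dz":0,"rx":0,"ry":0,"rz":0},{"dx":-0.014,"dy":0.09,"dz":-0.001,"rx":0,"ry":0,"rz":0},{"dx":-0.0185,"dy":0.122,"dz":-0.001,"rx":0,"ry":0,"rz":0},{"dx":-0.0185,"dy":0.122,"dz":-0.001,"rx":0,"ry":0,"rz":0},{"dx":-0.0185,"dy":0.122,"dz":-0.001,"rx":0,"ry":0,"rz":0}]'
python3 - <<'E'
from t import *
i=optics.camera_info('wrist');np.save('w3.npy',i,allow_pickle=True)
s=state();print(s['tool_pos'],s['tool_rot'])
im=optics.grab_frame('wrist');save(im,'w3.png')
cv2.imwrite('pics/w3c.png',cv2.resize(cv2.imread('pics/w3.png')[0:330,270:560],None,fx=1.8,fy=1.8,interpolation=cv2.INTER_CUBIC))
p,y=goal(.080,.05);plan(p,y)
E
```

```text
time: 5.4
tool_pos: [0.4984, 0.0909, 0.1169]
tool_rot: [-0.001, -0.022, 1.0, -0.0]
contact_force: [0.2, -0.8, -4.3]
gripper_width: 0.246
grasp_force: 61.4
[0.49842993 0.0908887  0.1169255 ] [-1.00865108e-03 -2.19999974e-02  9.99757385e-01 -3.92872108e-04]
{'dx': -0.0013, 'dy': 0.0054, 'dz': -0.0025, 'rx': -0.0004, 'ry': -0.0011, 'rz': 0.0002, 'rotdeg': 0.1, 'yaw': 92.45, 't': 5.45, 'mm': 4.9}
```

View pics/w3c.png

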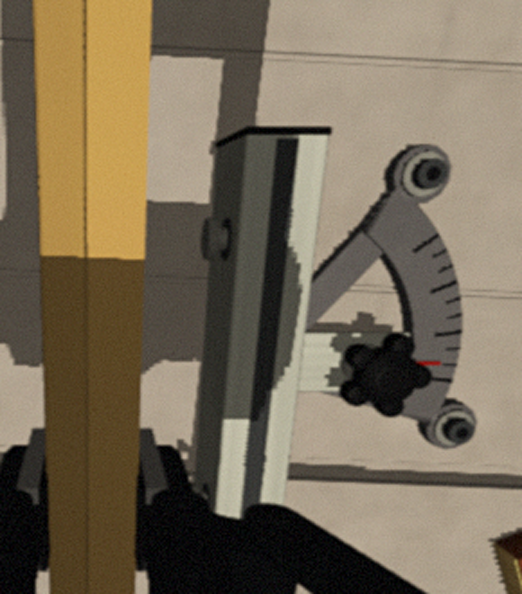

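The view shows the fence parallel to the head bar with the near stud at (216,238) in the crop, and the pointer just past 5 degrees. I'll re-measure the head from this closer view.

```bash
python3 - <<'E'
from t import *
i=np.load('w3.npy',allow_pickle=True).item()
g=lambda u,v,z:onz(i,u/1.8+270,v/1.8,z)[:2]
A=lambda d:np.degrees(np.arctan2(d[1],d[0]))
nf,nb,ff,fb=g(248,129,.058),g(330,129,.058),g(214,520,.058),g(285,500,.058)
print('near',nf,nb,np.linalg.norm(nf-nb),'ang',A(ff-nf),A(fb-nb))
a=np.radians(2.43);x=np.array([np.cos(a),np.sin(a)]);y=np.array([-np.sin(a),np.cos(a)])
p=nb+.1*x;print('piv',p,'from face',nf+.1*x+.03*y)
for n,u,v in [('L0',446,380),('L15',455,333),('L30',445,285),('L45',430,241)]:
    q=g(u,v,.009)-p;print(n,np.linalg.norm(q),A(q)-90)
z=.148;r0,r1,l0,l1=g(151,0,z),g(137,450,z),g(33,0,z),g(48,450,z)
print('fence',A(r1-r0),A(l1-l0),np.linalg.norm(r0-l0),(r0+r1+l0+l1)/4)
E
```

```text
near [0.39944339 0.14097825] [0.39819179 0.16996881] 0.02901757000115705 ang 1.9128351171769955 2.309170148353757
piv [0.49810186 0.17420869] from face [0.49808151 0.17519115]
L0 0.0942821241407336 -3.778679531738362
L15 0.09453633408820934 10.987413951617995
L30 0.09211508020723345 26.50008706568191
L45 0.09344375018515368 40.851793496543905
fence 2.264761388008696 2.883164499278897 0.021760768946548263 [0.43676474 0.08739936]
```

```bash
sed -i 's/(.4961,.1746)/(.4974,.1746)/; s/fx=0.0)/fx=-.0006)/' t.py; python3 -c "
from t import *
p,y=goal(.065,.018);print(p);plan(p,y)"
```

```text
[np.float64(0.5007553816448738), np.float64(0.10968388941089242), 0.0871]
{'dx': -0.0038, 'dy': 0.0241, 'dz': 0.0375, 'rx': -0.0004, 'ry': -0.0011, 'rz': 0.0002, 'rotdeg': 0.1, 'yaw': 92.45, 't': 5.45, 'mm': 35.7}
```

```bash

python3 -m inch '[{"dx":-0.0038,"dy":0.0,"dz":0.0375,"rx":0,"ry":0,"rz":0},{"dx":-0.0038,"dy":0.0241,"dz":0.0375,"rx":0,"ry":0,"rz":0},{"dx":-0.0038,"dy":0.0241,"dz":0.0375,"rx":0,"ry":0,"rz":0},{"dx":-0.0038,"dy":0.0241,"dz":0.0375,"rx":0,"ry":0,"rz":0},{"dx":-0.0038,"dy":0.0241,"dz":0.0375,"rx":0,"ry":0,"rz":0}]'
python3 -c "
from t import *
p,y=goal(.065,.018);plan(p,y);p,y=goal(.041,.018);plan(p,y)"
```

```text
time: 5.95
tool_pos: [0.502, 0.1092, 0.0885]
tool_rot: [0.001, -0.021, 1.0, -0.0]
contact_force: [0.5, -0.2, -4.2]
gripper_width: 0.242
grasp_force: 61.7
{'dx': 0.0015, 'dy': 0.0006, 'dz': 0.0017, 'rx': -0.0003, 'ry': 0.0007, 'rz': -0.0005, 'rotdeg': 0.1, 'yaw': 92.38, 't': 5.95, 'mm': 1.9}
{'dx': 0.0015, 'dy': 0.0306, 'dz': 0.0017, 'rx': -0.0003, 'ry': 0.0007, 'rz': -0.0005, 'rotdeg': 0.1, 'yaw': 92.38, 't': 5.95, 'mm': 24.6}
```

```bash

python3 -m inch '[{"dx":0.0015,"dy":0.006,"dz":0.0017,"rx":0,"ry":0,"rz":0},{"dx":0.0015,"dy":0.012,"dz":0.0017,"rx":0,"ry":0,"rz":0},{"dx":0.0015,"dy":0.018,"dz":0.0017,"rx":0,"ry":0,"rz":0},{"dx":0.0015,"dy":0.023,"dz":0.0017,"rx":0,"ry":0,"rz":0},{"dx":0.0015,"dy":0.023,"dz":0.0017,"rx":0,"ry":0,"rz":0}]'
python3 -c "
from t import *
p,y=goal(.041,.018);plan(p,y)"
```

```text
time: 6.45
tool_pos: [0.4995, 0.1292, 0.0867]
tool_rot: [0.0, -0.022, 1.0, 0.0]
contact_force: [0.4, -0.1, -4.6]
gripper_width: 0.248
grasp_force: 61.5
{'dx': -0.0005, 'dy': 0.0056, 'dz': -0.0005, 'rx': 0.0001, 'ry': 0.0001, 'rz': 0.0008, 'rotdeg': 0.1, 'yaw': 92.5, 't': 6.45, 'mm': 4.5}
```

No force and 4.5 mm past the stud-head plane, so the studs have entered. Next I press on to the face.

```bash

python3 -m inch '[{"dx":0,"dy":0.003,"dz":0,"rx":0,"ry":0,"rz":0},{"dx":0,"dy":0.006,"dz":0,"rx":0,"ry":0,"rz":0},{"dx":0,"dy":0.006,"dz":0,"rx":0,"ry":0,"rz":0}]'
python3 -c "
from t import *
p,y=goal(.041,.018);plan(p,y);p,y=goal(.041,.004);plan(p,y)"
```

```text
time: 6.75
tool_pos: [0.4993, 0.1331, 0.0866]
tool_rot: [-0.0, -0.021, 1.0, -0.001]
contact_force: [0.5, -1.6, -4.3]
gripper_width: 0.245
grasp_force: 61.7
{'dx': -0.0005, 'dy': 0.0007, 'dz': -0.0006, 'rx': -0.0007, 'ry': -0.0001, 'rz': 0.0002, 'rotdeg': 0.1, 'yaw': 92.45, 't': 6.75, 'mm': 0.8}
{'dx': -0.0005, 'dy': 0.0007, 'dz': 0.0169, 'rx': -0.0007, 'ry': -0.0001, 'rz': 0.0002, 'rotdeg': 0.1, 'yaw': 92.45, 't': 6.75, 'mm': 13.5}
```

```bash

python3 -m inch '[{"dx":0,"dy":0,"dz":0.004,"rx":0,"ry":0,"rz":0},{"dx":0,"dy":0,"dz":0.008,"rx":0,"ry":0,"rz":0},{"dx":0,"dy":0,"dz":0.012,"rx":0,"ry":0,"rz":0},{"dx":0,"dy":0,"dz":0.012,"rx":0,"ry":0,"rz":0}]'
python3 -m inch '[{"dx":0,"dy":0,"dz":0.003,"rx":0,"ry":0,"rz":0},{"dx":0,"dy":0,"dz":0.006,"rx":0,"ry":0,"rz":0},{"dx":0,"dy":0,"dz":0.006,"rx":0,"ry":0,"rz":0}]'
python3 -c "
from t import *
p,y=goal(.041,.004);plan(p,y)"
```

```text
time: 7.15
tool_pos: [0.499, 0.1331, 0.0762]
tool_rot: [-0.0, -0.021, 1.0, -0.0]
contact_force: [0.5, -0.8, -4.4]
gripper_width: 0.251
grasp_force: 61.7
time: 7.45
tool_pos: [0.4997, 0.1332, 0.0728]
tool_rot: [0.0, -0.021, 1.0, -0.0]
contact_force: [-2.1, -2.6, 0.7]
gripper_width: 0.246
grasp_force: 62.4
{'dx': -0.0001, 'dy': 0.0006, 'dz': -0.0003, 'rx': -0.0002, 'ry': 0.0002, 'rz': 0.0001, 'rotdeg': 0.0, 'yaw': 92.44, 't': 7.45, 'mm': 0.5}
```

Bottomed on the studs: Fz rose by 5 N with the underside at about 4 mm. Next, the swing about the pivot, 20 degrees first.

```bash

python3 -m inch '[{"dx":-0.00358,"dy":0.0001,"dz":0,"rx":0,"ry":0,"rz":-0.0465},{"dx":-0.00713,"dy":0.0005,"dz":0,"rx":0,"ry":0,"rz":-0.0931},{"dx":-0.01066,"dy":0.0011,"dz":0,"rx":0,"ry":0,"rz":-0.1396},{"dx":-0.01413,"dy":0.002,"dz":0,"rx":0,"ry":0,"rz":-0.1862},{"dx":-0.01753,"dy":0.0031,"dz":0,"rx":0,"ry":0,"rz":-0.2327}]'
python3 -c "
from t import *
p,y=goal(.041,.004,yaw=25.6);plan(p,y)"
```

```text
time: 7.95
tool_pos: [0.5137, 0.1362, 0.0729]
tool_rot: [0.0, -0.195, 0.981, -0.0]
contact_force: [-1.1, -2.4, 0.1]
gripper_width: 0.248
grasp_force: 62.5
{'dx': -0.003, 'dy': 0.001, 'dz': -0.0003, 'rx': -0.0002, 'ry': 0.0004, 'rz': -0.0357, 'rotdeg': 3.1, 'yaw': 112.53, 't': 7.95, 'mm': 2.6}
```

```bash

python3 -m inch '[{"dx":-0.0015,"dy":0.0005,"dz":0,"rx":0,"ry":0,"rz":-0.018},{"dx":-0.003,"dy":0.0008,"dz":0,"rx":0,"ry":0,"rz":-0.0357},{"dx":-0.003,"dy":0.0008,"dz":0,"rx":0,"ry":0,"rz":-0.0357}]'
python3 - <<'E'
from t import *
p,y=goal(.041,.004,yaw=25.6);plan(p,y)
i=optics.camera_info('wrist');np.save('w4.npy',i,allow_pickle=True)
im=optics.grab_frame('wrist');save(im,'w4.png')
cv2.imwrite('pics/w4c.png',cv2.resize(im[0:300,290:590,::-1],None,fx=2,fy=2,interpolation=cv2.INTER_CUBIC))
E
```

```text
time: 8.25
tool_pos: [0.5158, 0.1375, 0.0729]
tool_rot: [0.0, -0.221, 0.975, -0.001]
contact_force: [-1.0, -5.1, 2.3]
gripper_width: 0.252
grasp_force: 62.6
{'dx': -0.0, 'dy': 0.0005, 'dz': -0.0003, 'rx': -0.001, 'ry': 0.0004, 'rz': -0.0009, 'rotdeg': 0.1, 'yaw': 115.52, 't': 8.25, 'mm': 0.5}
```

View pics/w4c.png

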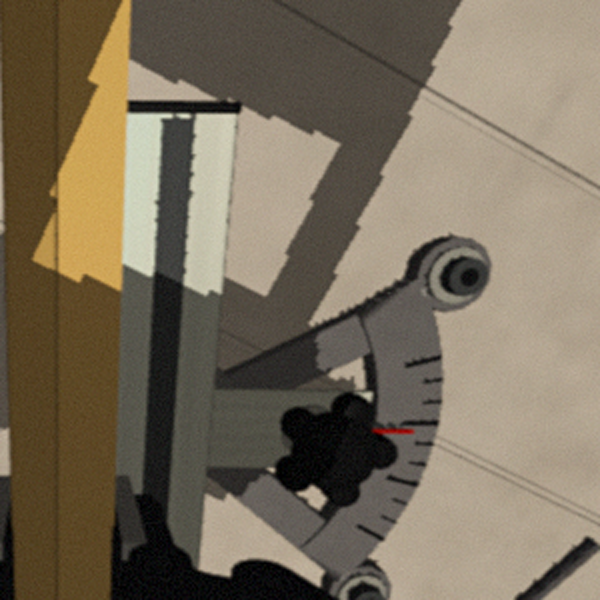

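The pointer at (393,431) in the crop looks just below the 30 line at (420,423). It sits higher than the scale, so parallax matters and I'll compute it.

```bash
python3 - <<'E'
from t import *
i=np.load('w4.npy',allow_pickle=True).item()
g=lambda u,v,z:onz(i,u/2+290,v/2,z)[:2]
A=lambda d:np.degrees(np.arctan2(d[1],d[0]))
nb,fb=g(240,106,.058),g(197,565,.058);print('bar back yaw',A(fb-nb))
a=np.radians(25.5);p0=nb+.1*np.array([np.cos(a),np.sin(a)]);print('pivot here',p0)
pts=[(0,370,532),(15,401,483),(25,424,443),(30,422,423),(40,434,380),(45,425,361)]
# pivot from arc circle? compare bases for several pivots
for p in (p0,np.array([.4974,.1746]),np.array([.4961,.1746])):
    print([round(float(A(g(u,v,.009)-p)-90-n),2) for n,u,v in pts],'ptr',[round(float(A(g(393,431,z)-p)-90),2) for z in (.009,.015,.02,.025)])
E
```

```text
bar back yaw 24.5607423738521
pivot here [0.49761198 0.17569319]
[-3.97, -4.34, -3.56, -3.63, -3.47, -3.54] ptr [24.22, 25.77, 27.17, 28.68]
[-4.05, -4.6, -3.92, -4.05, -3.97, -4.09] ptr [23.77, 25.27, 26.64, 28.12]
[-4.87, -5.41, -4.67, -4.79, -4.61, -4.71] ptr [22.93, 24.4, 25.74, 27.19]
```

```bash

python3 -m inch '[{"dx":-0.0006,"dy":0,"dz":0,"rx":0,"ry":0,"rz":-0.008},{"dx":-0.0006,"dy":0,"dz":0,"rx":0,"ry":0,"rz":-0.008}]'
python3 -m inch '[{"dx":0,"dy":0,"dz":0,"rx":0,"ry":0,"rz":0},{"dx":0,"dy":0,"dz":0,"rx":0,"ry":0,"rz":0},{"dx":0,"dy":0,"dz":0,"rx":0,"ry":0,"rz":0},{"dx":0,"dy":0,"dz":0,"rx":0,"ry":0,"rz":0}]' 0.3
python3 -m inch '[{"dx":0,"dy":0,"dz":-0.03,"rx":0,"ry":0,"rz":0},{"dx":0,"dy":0,"dz":-0.08,"rx":0,"ry":0,"rz":0},{"dx":0,"dy":0,"dz":-0.13,"rx":0,"ry":0,"rz":0},{"dx":0,"dy":0,"dz":-0.18,"rx":0,"ry":0,"rz":0},{"dx":0,"dy":0,"dz":-0.2,"rx":0,"ry":0,"rz":0}]'
python3 - <<'E'
from t import *
p,y=goal(.041,.004,yaw=25.6);plan(p,y)
i=optics.camera_info('wrist');np.save('w5.npy',i,allow_pickle=True)
im=optics.grab_frame('wrist');save(im,'w5.png')
cv2.imwrite('pics/w5c.png',cv2.resize(im[0:300,200:500,::-1],None,fx=2,fy=2,interpolation=cv2.INTER_CUBIC))
E
```

```text
time: 8.5
tool_pos: [0.5162, 0.1377, 0.0728]
tool_rot: [0.0, -0.226, 0.974, -0.001]
contact_force: [-1.7, -5.3, 3.1]
gripper_width: 0.246
grasp_force: 62.6
time: 8.9
tool_pos: [0.5156, 0.1385, 0.0721]
tool_rot: [0.0, -0.227, 0.974, 0.0]
contact_force: [0.0, 0.5, 0.1]
gripper_width: 0.648
grasp_force: 0.0
time: 9.4
tool_pos: [0.5176, 0.1386, 0.2374]
tool_rot: [0.004, -0.227, 0.974, -0.0]
contact_force: [1.2, -0.2, 0.7]
gripper_width: 0.648
grasp_force: 0.0
{'dx': 0.0041, 'dy': 0.0007, 'dz': 0.2053, 'rx': -0.0014, 'ry': 0.005, 'rz': 0.0072, 'rotdeg': 0.8, 'yaw': 116.21, 't': 9.4, 'mm': 164.3}
```

View pics/w5c.png

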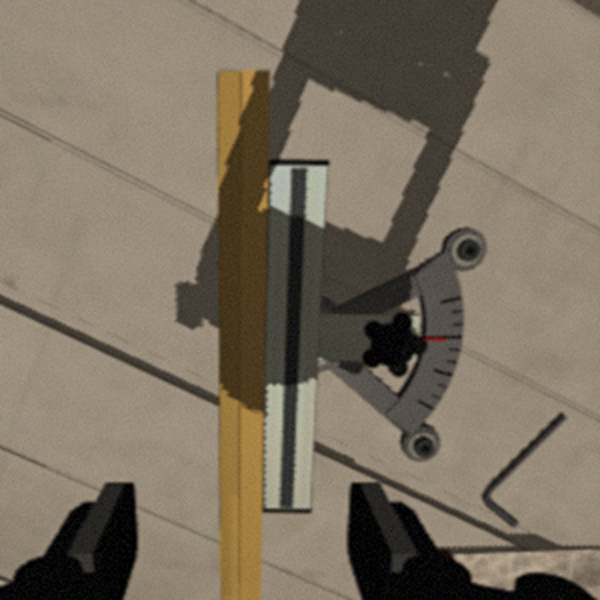

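The fence hangs flush against the head, and the pointer at (435,339) is on the 30 line at (453,338). I'll check the numbers.

```bash
python3 - <<'E'
from t import *
i=np.load('w5.npy',allow_pickle=True).item()
g=lambda u,v,z:onz(i,u/2+200,v/2,z)[:2]
A=lambda d:np.degrees(np.arctan2(d[1],d[0]))
nb,fb=g(328.5,160.5,.058),g(312,511,.058);ff=g(263,511,.058)
b=A(fb-nb);p=(nb+fb)/2;print('len',np.linalg.norm(fb-nb),'yaw',b,'piv',p)
print([round(float(A(g(u,v,.009)-p)-90-n),2) for n,u,v in [(30,454,338),(45,452,299),(0,430,406)]],'ptr',[round(float(A(g(435,339.5,z)-p)-90),2) for z in (.009,.015,.02)])
nf,nbk=g(217.5,70.5,.104),g(270,70.5,.104);mf=g(220,599,.104);mb=g(262,599,.104)
print('fence yaw',A(mf-nf),A(mb-nbk),'width',np.linalg.norm(nf-nbk))
u=np.array([np.cos(np.radians(b)),np.sin(np.radians(b))]);n=np.array([-u[1],u[0]])
c=(nf+nbk)/2+.13*u-p;print('fence centre in head frame',c@u,c@n)
print('head angle est', b+4.2)
E
```

```text
len 0.1989678543119932 yaw 25.765184078971405 piv [0.49636534 0.1748922 ]
[-5.02, -4.31, -4.21] ptr [24.1, 24.91, 25.62]
fence yaw 25.795103630696918 26.02118690578702 width 0.02208594725712324
fence centre in head frame -0.0001637658952267615 -0.043625075723534135
head angle est 29.965184078971404
```

```bash
python3 -c "
from h import *
print(ticket.job_done())"
```

```text
the job is handed in; nothing more can be done
None
```

The fence hangs fully home on both studs, the head is at about 30 degrees by my camera measurement, and the job is handed in; no verdict came back. The bystanders were left alone, and the gripper was clear of everything at hand-in.

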